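# Shut the draught lid and tare the balance

## Task

Zero the bench balance with the empty weighing dish standing on its pan: first push the open clear draught lid over and let it come fully shut without slamming, then press the right-hand key of the row of three (the tare key) lightly with the fingertips and let go of it. Do not press the other two keys, do not shove or lift the balance, and leave the dish, the sherds and the other things on the bench where they are.

Things in the scene. Friction and masses are not known exactly. Their poses are not given: they have to be found in the camera images.
- balance: White-grey bench balance, loose, 0.82 kg. Origin at table level; own +x runs from its front (keypad) edge to the lid hinge at the back, +y to the left seen from the keypad side. Housing spans x -134 to 82, y -61 to 104, z up to 42 mm. The round pan (117 mm) is centred at x 9, y 21.5, its top at z 52. A thin cable lies at its right. It may stand turned by up to 20 degrees either way.
- balance_lid (a joint): Hinge of the clear draught lid. 0 = shut over the pan, grows as it opens up and back, stop at 1.66. It starts open, nearly upright, at 1.2 to 1.39. Damped, with a little friction: it stays where left between about 0.9 and 1.4; pushed forward from behind (towards the keypad) to below about 0.8 rad it sinks shut by itself in 2 to 3 s; pushed back beyond 1.45 it leans on to the stop.
- lid_hinge (a point): Mid-point of the lid's hinge axis, at x 76, y 21.5, z 54 mm of the balance; the axis runs along the balance's y.
- lid_front (a point): Middle of the lid's top front edge. The lid is an upturned box of 2 to 3 mm clear plastic, 140 x 144 x 57 mm, about 0.1 kg. Shut, this point lies at x -62, y 21.5, z 103 mm of the balance: 138 mm in front of the hinge and 49 mm above it. With the lid open it is near the highest part, about 200 mm above the table, and the top plate is the nearly upright face at the back.
- tare_key (a point): Centre of the top of the tare key, the right-hand one of three small keys in a row by the front edge, at x -99, y -36.5 mm of the balance. 9 mm (balance x) by 13 mm (balance y), top 47 mm above the table, 5 mm above the housing. Keys stand 19 mm apart along y; none lies to the right. The shut lid's front wall stands 36 mm behind the key centre (its small grip 31 mm) and rises 56 mm above the key top.
- balance_button3 (a joint): Travel of the tare key: 0 up, 0.0012 m fully down (spring, about 5 N when fully down; springs back up). Counts as pressed from 0.0008.
- key_middle (a point): Centre of the top face of the middle key (same size), not to be pressed.
- balance_button2 (a joint): Travel of the middle key, 0 up, 0.0012 m fully down.
- key_left (a point): Centre of the top face of the left key (same size), not to be pressed.
- balance_button1 (a joint): Travel of the left key, 0 up, 0.0012 m fully down.
- pan (a point): Centre of the top of the pan.
- dish: Round white plastic weighing dish, 69 mm across the rim, 18 mm high, loose on the pan; origin at the centre of its underside.
- sherd_d1: Brown pottery sherd 57 x 75 x 12 mm, loose on the table to the right of the balance.
- sherd_a3: Brown pottery sherd 34 x 45 x 7 mm, loose on the table to the right of the balance.
- sherd_f2: Brown pottery sherd 34 x 51 x 9 mm, loose on the table to the right of the balance.
- vial_1: Small clear vial with white cap, 28 mm across, 52 mm high, at the left edge of the table.
- vial_2: Small clear vial with blue cap, 28 mm across, 52 mm high, at the left edge of the table.
- glue_bottle: White glue bottle with pointed cap, 38 mm across, 112 mm high, at the left edge of the table.
- grinder_stone: Grey oval stone 55 x 89 x 40 mm, at the far left of the table.
Not all that is in view belongs to the job. What is shaped like the dish but pink or yellow is not meant.

How it is judged:
By the outcome, as a careful person would: the job done as asked, in the order asked, and still so for the second after the job is handed in, with the robot touching nothing.
It also fails if it takes over 42 s, if anything falls off the work surface, if the arm or the gripper's body presses on something with over 40 N, if the wrist force passes 120 N, or if a joint passes its speed limit or range.

## Robot

A 7-joint arm with a two-finger parallel gripper is mounted at the origin on the work surface; the furniture and walls round the work are solid. World frame = base frame: x ahead of the robot, y to its left, z up, the work surface at z = 0. Lengths are in m, angles in rad, forces in N, time in s.
With the tool pointing down it reaches from about 0.4 to 0.925 m from the base axis. Payload 5.6 kg.
Tool frame: the origin (TCP) lies on the centre line of the jaws, within the pads' length; the fingertips stand 25 mm ahead of it and the grasp point (between the pads) lies 6 mm ahead of it; x points along the fingers, y is the direction in which the jaws open and shut, and the axes are right-handed (so a half turn about x gives the same grasp; the last joint's range is limited). The gripper opens to 85 mm and grips with 20 to 120 N. Pads are 22 mm wide; open, the fingers measure 114 mm over their backs; the gripper's body (76 mm by 85 mm) begins 54 mm behind the grasp point. The pads swing forward as they close: fully open they stand 13 mm farther back than shut.
Start: joints at [-1.269, 0.468, -0.012, 1.603, 0.006, 1.071, -0.056], TCP at [0.22, 0.612, 0.256] pointing down, gripper open.
Joint ranges: [-2.53, 2.53], [-0.31, 2.02], [-1.57, 1.55], [0.28, 2.44], [-1.29, 4.43], [0.15, 1.84], [-2.92, 2.92]. Speed limits (rad/s): [2.57, 2.57, 3.14, 3.14, 3.14, 3.14, 3.14].

## Interface

Orientations are given as [roll, pitch, yaw] about the fixed x, y, z axes, in that order (R = Rz(yaw) Ry(pitch) Rx(roll)).
In Python, from bench import manip gives the robot as it stands.
- The arm moves only by the shell command python3 -m jog 'ROWS' [FORCE]. ROWS is text: rows parted by semicolons, each of 7 numbers parted by spaces: the turn, a rotation vector about the tool's x, y, z in rad, then the shift along the tool's x, y, z in cm, then the opening, from -1 (shut) to 1 (fully open), so that 0 is half open. In form: wx wy wz dx dy dz hand; .... A call has 1 to 8 rows; each row shifts and turns the commanded pose from where the row before left it, along the tool's axes as they then stand; what a row does not reach is not made up. A row lasts 1/10 s, in which the tool goes at most 50 mm and 8.59 degrees, less where a joint would pass 70% of its speed; a pose out of reach is approached as far as the arm can. A call with a gripper value outside its range is refused whole. The fingers move at their own pace and stop on an object; FORCE is the grip in N (left out, the last holds). Time passes only in rows, so rows that do not move let the fingers close. It gives the time, the measured TCP pose, the force and the opening at its end, in the units of the state.
- manip.sense(): the state, without advancing time (a new reading comes with each control period).
- manip.grab_frame(name): name is "scene" or "top" or "wrist"; returns a dict with "frame" (400x640x3 uint8, red, green, blue), "fx", "fy", "cx", "cy" (pixels), "k1" (the pictures are not rectified: a ray, as slopes to the right and down, at radius r is drawn at 1 + k1 r^2 times it, then the intrinsics apply), "view" (4x4, takes a point from world to camera coordinates). Camera axes: x right, y up, looking along -z (the intrinsics and any distortion apply to the point x, -y, -z); pixel columns grow to the right and rows downward; lengths in m; the calibration is good to about 2 mm. A picture is of the moment at which its call begins. There is no depth.
- manip.job_done(): hands the job in, once; it reports no verdict.
The state is a dict: "clock": time; "qpos": joint angles; "joint_vel": joint speeds; "joint_torque": joint torques, N m; "tool_pos": TCP position; "tcp_rot": TCP orientation; "ft_force": force on the tool from outside, world axes, zero at the start; "torque": the same for the moment, N m; "width": finger opening in m.
Only numpy, scipy, OpenCV 4.12 (cv2) and the standard library are available. Lean on these libraries where they do the work, as an engineer would, in place of code of your own. Each camera call takes 0.05 s, during which the arm holds its last target. There are 200 camera calls.

## Working session

There is one attempt and no reset: what is moved stays moved. The work goes in short steps, Python scripts to look and compute and a shell command to move; the robot and the scene stay as the last step left them, time stands still between calls to the robot, and variables do not carry over. Pictures are saved under pics/ and viewed, about 8 in all and at most 12, crops included, and the job is handed in when it is done.

```bash
mkdir -p pics
cat > h.py <<'E'
import numpy as np, cv2
from bench import manip
def grab(n,f=None):
    g=manip.grab_frame(n)
    if f: cv2.imwrite(f,g["frame"][:,:,::-1])
    np.save(f"pics/{n}.npy",g,allow_pickle=True)
    return g
def load(n): return np.load(f"pics/{n}.npy",allow_pickle=True).item()
def ray(g,u,v):
    d=np.array([(u-g["cx"])/g["fx"],(v-g["cy"])/g["fy"]]);s=d.copy()
    for _ in range(20): s=d/(1+g["k1"]*(s@s))
    V=np.array(g["view"]);R=V[:3,:3]
    return -R.T@V[:3,3], R.T@np.array([s[0],-s[1],-1])
def plane(g,u,v,z):
    o,d=ray(g,u,v); return o+d*(z-o[2])/d[2]
def proj(g,p):
    V=np.array(g["view"]);c=V[:3,:3]@np.array(p)+V[:3,3]
    s=np.array([c[0],-c[1]])/-c[2]; s=s*(1+g["k1"]*(s@s))
    return np.array([g["cx"]+g["fx"]*s[0],g["cy"]+g["fy"]*s[1]])
E
python3 - <<'E'
from h import *
for n in("top","scene"):
    g=grab(n,f"pics/{n}0.png"); print(n,ray(g,320,200))
s=manip.sense();print(s)
E
```

```text
top (array([0.37922158, 0.00792267, 1.47107748]), array([ 0.11215654,  0.00721935, -0.99397448]))
scene (array([ 0.02214454, -0.69140265,  0.49142719]), array([ 0.54494451,  0.73716991, -0.39963671]))
{'clock': 0.1, 'qpos': array([-1.26896527,  0.46832248, -0.01157907,  1.60351053,  0.00603924,
        1.07137639, -0.0562832 ]), 'joint_vel': array([-8.34609844e-04, -2.15897454e-03, -6.44140796e-04, -3.07620053e-03,
       -1.72315868e-04, -3.41914162e-05,  1.92526651e-03]), 'joint_torque': array([ 9.40084683e-04, -5.33521199e+01,  2.15416326e-02, -2.51964819e+01,
        1.15113347e-02,  4.33980982e-03, -1.77317582e-05]), 'tool_pos': array([0.21965553, 0.61128882, 0.25542058]), 'tcp_rot': array([-1.47002574,  1.56921249, -1.81490694]), 'ft_force': array([-0.05480838,  0.53393431, -0.48176843]), 'torque': array([-0.0392075 ,  0.01496319,  0.02464527]), 'width': 0.08559143263556458}
```

View pics/top0.png

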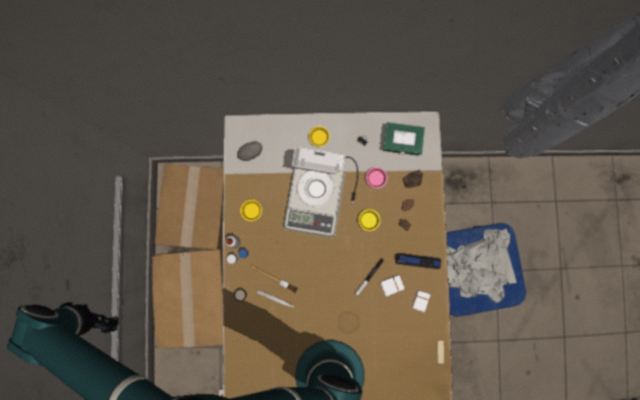

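View pics/scene0.png

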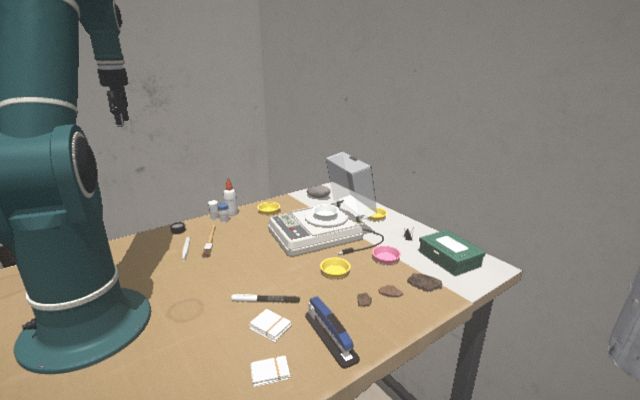

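The top view shows the balance at about (285–345, 150–235), keypad towards the robot, slightly turned, with the dish at (317,188) and the lid upright at the back. The scene view shows the open lid at (350,180). Next I'll enlarge the balance in both.

Run:
```python
from h import *
a=load("top")["frame"][135:245,265:375];b=load("scene")["frame"][145:255,260:390]
im=np.hstack([cv2.resize(a,None,fx=4,fy=5,interpolation=2)[:,:],cv2.resize(b,None,fx=2.7,fy=5,interpolation=2)])
a=cv2.resize(a,(396,396),interpolation=cv2.INTER_CUBIC);b=cv2.resize(b,(396,335),interpolation=cv2.INTER_CUBIC)
im=np.zeros((396,796,3),np.uint8);im[:,:396]=a;im[:335,400:796]=b
cv2.imwrite("pics/crop1.png",im[:,:,::-1])
```

```text
(no output)
```

View pics/crop1.png

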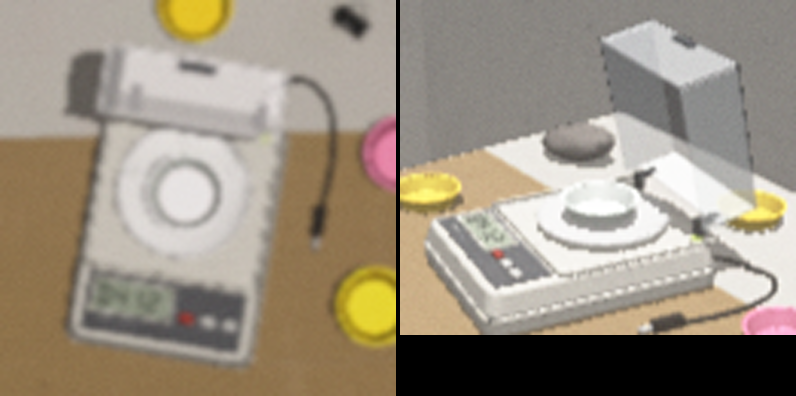

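The crop shows the keys at crop pixels (186,319), (208,322) and (230,326), with the red one on the left and tare on the right. The pan is at (182,192) and the lid grip at (197,67). In the scene crop the grip is at (684,41).

```bash
cat >> h.py <<'E'
def bal(o,yaw,p):
    c,s=np.cos(yaw),np.sin(yaw);return np.array([o[0]+c*p[0]-s*p[1],o[1]+s*p[0]+c*p[1],p[2]])
E
python3 - <<'E'
from h import *
g=load("top");q=load("scene")
T=lambda x,y,z:plane(g,265+(x+.5)/3.6-.5,135+(y+.5)/3.6-.5,z)
S=lambda x,y,z:plane(q,260+(x-400+.5)/3.046-.5,145+(y+.5)/3.046-.5,z)
k=[T(186,319,.047),T(208,322,.047),T(230,326,.047)];pan=T(182,192,.052)
kf=[S(498,255,.047),S(507,264,.047),S(516,273,.047)]
print("keys",k,"\nscene keys",kf,"\npan",pan)
# fit yaw/origin
A=[(-99,1.5),(-99,-17.5),(-99,-36.5),(9,21.5)];W=[*k,pan]
A=np.array(A)/1000;W=np.array(W)[:,:2];a=A-A.mean(0);w=W-W.mean(0)
yaw=np.arctan2((a[:,0]*w[:,1]-a[:,1]*w[:,0]).sum(),(a*w).sum());c,s=np.cos(yaw),np.sin(yaw)
o=W.mean(0)-np.array([[c,-s],[s,c]])@A.mean(0);print("yaw",yaw,"o",o)
print("res",[bal(o,yaw,(*p,0))[:2]-v for p,v in zip(A,W)])
print("frontcorners",T(73,335,.03),T(247,360,.03),bal(o,yaw,(-.134,.104,0)),bal(o,yaw,(-.134,-.061,0)))
for n,p in dict(hinge=(.076,.0215,.054),tare=(-.099,-.0365,.047),behind=(.135,.0215,.15),end=(.045,.0215,.15)).items(): print(n,bal(o,yaw,p))
# lid front angle: grip tri
(o1,d1),(o2,d2)=ray(g,265+197.5/3.6-.5,135+67.5/3.6-.5),ray(q,260+284.5/3.046-.5,145+41.5/3.046-.5)
t=np.linalg.lstsq(np.c_[d1,-d2],o2-o1,rcond=None)[0];print("grip",o1+d1*t[0],o2+d2*t[1])
for th in(1.2,1.3,1.39):
    for y in(.0935,-.0505):
        f=.341+th;p=bal(o,yaw,(.076-.1464*np.cos(f),y,.054+.1464*np.sin(f)));u=proj(q,p);print(th,y,(u-[260,145])*3.046+[400,0],(proj(g,p)-[265,135])*3.6)
E
```

```text
keys [array([0.46817779, 0.03076736, 0.047     ]), array([0.46530301, 0.01202351, 0.047     ]), array([ 0.46157213, -0.00669453,  0.047     ])] 
scene keys [array([0.46437607, 0.02584232, 0.047     ]), array([0.46190699, 0.00830464, 0.047     ]), array([ 0.45951208, -0.00870917,  0.047     ])] 
pan [0.57703281 0.03250235 0.052     ]
yaw -0.16638863103427237 o [0.56531064 0.01286786]
res [array([-2.51459973e-04, -2.36427433e-05]), array([-5.23502896e-04, -1.73949881e-05]), array([ 6.05626550e-05, -3.69473988e-05]), array([7.14400214e-04, 7.79851302e-05])]
frontcorners [0.45696841 0.12890009 0.03      ] [ 0.43301014 -0.02098495  0.03      ] [0.45038595 0.13762489 0.        ] [ 0.42305833 -0.02509635  0.        ]
hinge [0.6438219  0.02148366 0.054     ]
tare [ 0.46163269 -0.00673148  0.047     ]
behind [0.70200707 0.01171197 0.15      ]
end [0.61325003 0.02661794 0.15      ]
grip [0.65455852 0.0168632  0.19934718] [0.65305061 0.01807308 0.19902921]
1.2 0.0935 [627.09173682  18.92573543] [97.67041416 71.08387592]
1.2 -0.0505 [713.84591201  64.0192706 ] [280.86114067  98.03676032]
1.3 0.0935 [641.15977994  17.2330018 ] [100.67946213  52.986174  ]
1.3 -0.0505 [729.15225657  61.81228562] [283.53048264  79.82899176]
1.39 0.0935 [653.56468606  17.05810531] [103.46699984  37.22901237]
1.39 -0.0505 [742.58170046  61.32955353] [285.83817195  63.94935998]
```

```bash
cat >> h.py <<'E'
from scipy.spatial.transform import Rotation as Ro
O=np.array([0.56531,0.01287]);YAW=-0.1664
def todo(p,R=None,tip=.025):
    "rotvec (tool axes) to R, then shift cm in R axes so the fingertip is at balance point p"
    s=manip.sense();C=Ro.from_euler('xyz',s["tcp_rot"])
    R=C if R is None else R
    d=bal(O,YAW,p)-(s["tool_pos"]+R.apply([tip,0,0]))
    print("turn",(C.inv()*R).as_rotvec().round(3),"cm",(R.inv().apply(d)*100).round(2),"t",s["clock"],"F",s["ft_force"].round(2),"w",s["width"])
    c,q=np.cos(YAW),np.sin(YAW);t=s["tool_pos"]+C.apply([tip,0,0]);e=t[:2]-O
    print("tip bal mm",1000*np.array([c*e[0]+q*e[1],-q*e[0]+c*e[1],t[2]]).round(4))
c,q=np.cos(YAW),np.sin(YAW)
RA=[Ro.from_matrix(np.array([[0,s*c,s*q],[0,s*q,-s*c],[-1,0,0]])) for s in(1,-1)]
E
python3 - <<'E'
from h import *
C=Ro.from_euler('xyz',manip.sense()["tcp_rot"]);print(C.as_matrix().round(3))
for R in RA: print(np.linalg.det(R.as_matrix()).round(3));todo((.150,.0215,.23),R)
E
```

```text
[[-0.     0.338  0.941]
 [-0.002  0.941 -0.338]
 [-1.    -0.002  0.   ]]
1.0
turn [1.392e+00 1.000e-03 1.000e-03] cm [4.000e-02 5.900e+01 5.114e+01] t 0.1 F [-0.05  0.53 -0.48] w 0.08559143263556458
tip bal mm [-440.   532.9  230.4]
1.0
turn [-1.749e+00 -1.000e-03  1.000e-03] cm [ 4.000e-02 -5.900e+01 -5.114e+01] t 0.1 F [-0.05  0.53 -0.48] w 0.08559143263556458
tip bal mm [-440.   532.9  230.4]
```

```bash
python3 -m jog '0.087 0 0 -0.4 0 4.9 -1;0.087 0 0 -0.4 0 4.9 -1;0.087 0 0 -0.4 0 4.9 -1;0.087 0 0 -0.4 0 4.9 -1;0.087 0 0 -0.4 0 4.9 -1;0.087 0 0 -0.4 0 4.9 -1;0.087 0 0 -0.4 0 4.9 -1;0.087 0 0 -0.4 0 4.9 -1' 20
python3 -m jog '0.087 0 0 0 0 4.9 -1;0.087 0 0 0 0 4.9 -1;0.087 0 0 0 0 4.9 -1;0.087 0 0 0 0 4.9 -1;0.087 0 0 0 0 4.9 -1;0.087 0 0 0 0 4.9 -1;0.087 0 0 0 0 4.9 -1;0.087 0 0 0 0 4.9 -1'
python3 -m jog '0 0 0 0 0 0 -1;0 0 0 0 0 0 -1'
python3 - <<'E'
from h import *
todo((.150,.0215,.15),RA[0]); grab("wrist","pics/w1.png")
E
```

```text
clock: 0.9
tool_pos: [0.5269, 0.3777, 0.2879]
tcp_rot: [-1.149, 1.57, -2.194]
ft_force: [1.3, 0.4, -0.2]
width: 0.0002
clock: 1.7
tool_pos: [0.6115, 0.0028, 0.2879]
tcp_rot: [-0.607, 1.57, -2.348]
ft_force: [1.0, -0.6, -0.2]
width: 0.0001
clock: 1.9
tool_pos: [0.6114, 0.0033, 0.2881]
tcp_rot: [-1.546, 1.57, 2.997]
ft_force: [1.0, 0.4, -0.5]
width: 0.0
turn [-0.003  0.     0.   ] cm [11.31 10.3  -2.33] t 1.9 F [ 0.97  0.45 -0.45] w 3.995181517278894e-05
tip bal mm [ 47.   -1.8 263.1]
```

View pics/w1.png

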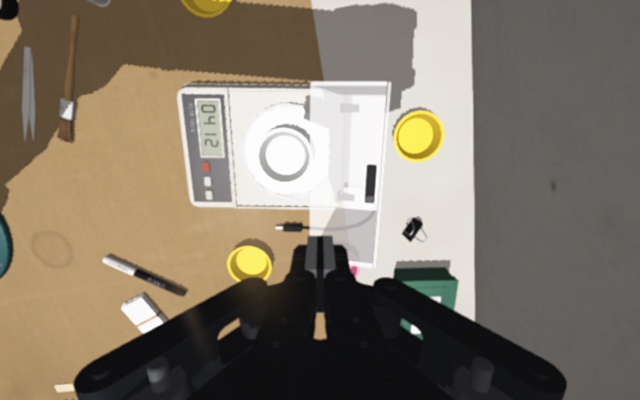

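The wrist view shows the keys at (206,167), (207,181) and (208,195), the pan around (287,150), and the lid's top edge running from (389,83) to (376,266). I'll check these against the first fit.

Run:
```python
from h import *
g=load("wrist")
def b(p):
    e=p[:2]-O;return 1000*np.array([c*e[0]+q*e[1],-q*e[0]+c*e[1]])
print(ray(g,320,200))
for u,v,z in[(206,167,.047),(207,181,.047),(208,195,.047),(287,149,.052),(389,83,.199),(376,266,.199),(179,90,.042),(191,206,.042)]: print(u,v,b(plane(g,u,v,z)).round(1))
```

```text
(array([0.62398854, 0.07897063, 0.40513269]), array([-0.05145924, -0.30199488, -0.95199004]))
206 167 [-99.6   4.7]
207 181 [-100.6  -13.8]
208 195 [-101.5  -32.9]
287 149 [ 6.  27.8]
389 83 [93.9 91.9]
376 266 [ 92.7 -48.7]
179 90 [-123.4   98.3]
191 206 [-128.8  -49.9]
```

```bash
python3 -m jog '0 0 0 0 4 -0.8 -1;0 0 0 0 4 -0.8 -1;0 0 0 0 3.2 -0.7 -1;0 0 0 2 0 0 -1;0 0 0 3 0 0 -1;0 0 0 3 0 0 -1;0 0 0 2.6 0 0 -1;0 0 0 0 0 0 -1'
python3 - <<'E'
from h import *
todo((.060,.0215,.155),RA[0]); grab("scene","pics/s1.png")
im=load("scene")["frame"][60:260,230:470];cv2.imwrite("pics/s1.png",cv2.resize(im,(720,600))[:,:,::-1])
E
```

```text
clock: 2.75
tool_pos: [0.7233, 0.0121, 0.177]
tcp_rot: [-1.487, 1.562, 3.063]
ft_force: [-0.0, -1.0, -0.4]
width: -0.0005
turn [0.004 0.001 0.009] cm [-0.3  -9.59  0.39] t 2.75 F [-0.03 -1.04 -0.39] w -0.000496484678504644
tip bal mm [155.7  25.4 152. ]
```

View pics/s1.png

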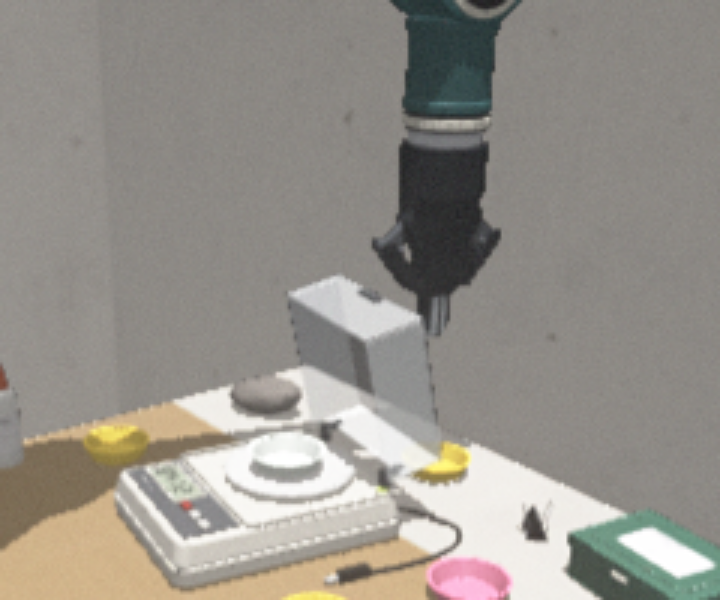

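The finger stands clear behind the lid's top plate, at about (435,310). Now a slow forward push.

```bash
python3 -m jog '0 0 0 0 -1.2 0 -1;0 0 0 0 -1.0 0 -1;0 0 0 0 -0.7 0 -1;0 0 0 0 -0.7 0 -1;0 0 0 0 -0.7 0 -1;0 0 0 0 -0.7 0 -1;0 0 0 0 -0.7 0 -1;0 0 0 0 -0.7 0 -1'
python3 -m jog '0 0 0 0 -0.7 0 -1;0 0 0 0 -0.7 0 -1;0 0 0 0 -0.7 0 -1;0 0 0 0 0 0 -1'
python3 - <<'E'
from h import *
todo((.060,.0215,.155),RA[0]); g=grab("scene");w=grab("wrist")
im=g["frame"][60:260,230:470];a=np.hstack([cv2.resize(im,(400,333)),cv2.resize(w["frame"][:,:480],(400,333))])
cv2.imwrite("pics/s2.png",a[:,:,::-1])
E
```

```text
clock: 3.6
tool_pos: [0.6624, 0.0196, 0.1825]
tcp_rot: [1.596, 1.57, -0.141]
ft_force: [0.5, 0.1, 0.4]
width: -0.0004
clock: 4.0
tool_pos: [0.6408, 0.0232, 0.1819]
tcp_rot: [-1.53, 1.569, 3.016]
ft_force: [0.3, -0.3, -0.1]
width: -0.0004
turn [0.    0.    0.002] cm [ 0.19 -1.28  0.12] t 4.0 F [ 0.28 -0.25 -0.13] w -0.0004397190680142256
tip bal mm [ 72.7  22.7 156.9]
```

View pics/s2.png

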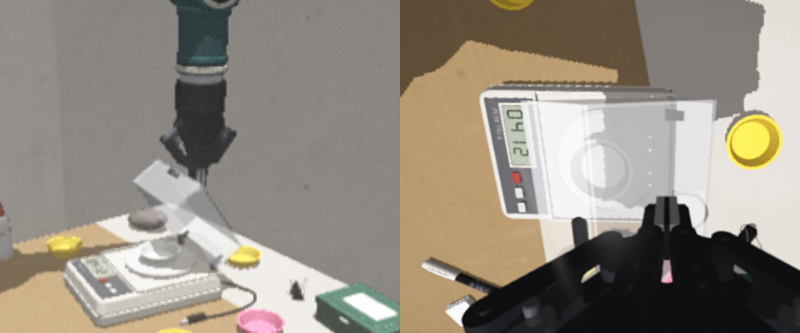

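The lid is about half over, with the finger still behind it. I'll push a little farther, then back off.

```bash
python3 -m jog '0 0 0 0 -0.6 0 -1;0 0 0 0 -0.6 0 -1;0 0 0 0 -0.6 0 -1;0 0 0 0 -0.3 0 -1;0 0 0 -0.5 1 0 -1;0 0 0 -2 1 0 -1;0 0 0 -3 0 0 -1;0 0 0 -3 0 0 -1'
python3 -m jog '0 0 0 -1 0 0 -1;0 0 0 0 0 0 -1;0 0 0 0 0 0 -1;0 0 0 0 0 0 -1;0 0 0 0 0 0 -1;0 0 0 0 0 0 -1;0 0 0 0 0 0 -1;0 0 0 0 0 0 -1'
python3 -m jog '0 0 0 0 0 0 -1;0 0 0 0 0 0 -1;0 0 0 0 0 0 -1;0 0 0 0 0 0 -1;0 0 0 0 0 0 -1;0 0 0 0 0 0 -1;0 0 0 0 0 0 -1;0 0 0 0 0 0 -1'
python3 -m jog '0 0 0 0 0 0 -1;0 0 0 0 0 0 -1;0 0 0 0 0 0 -1;0 0 0 0 0 0 -1;0 0 0 0 0 0 -1;0 0 0 0 0 0 -1;0 0 0 0 0 0 -1;0 0 0 0 0 0 -1'
python3 - <<'E'
from h import *
todo((-.103,-.0385,.10),RA[0]); g=grab("scene");w=grab("wrist")
im=g["frame"][60:260,230:470];a=np.hstack([cv2.resize(im,(400,333)),cv2.resize(w["frame"][:,:480],(400,333))])
cv2.imwrite("pics/s3.png",a[:,:,::-1])
E
```

```text
clock: 4.9
tool_pos: [0.642, 0.0229, 0.2684]
tcp_rot: [0.286, 1.57, -1.452]
ft_force: [0.5, -0.5, -0.5]
width: 0.0
clock: 5.7
tool_pos: [0.641, 0.0232, 0.2771]
tcp_rot: [-1.171, 1.57, -2.907]
ft_force: [0.3, -0.3, -1.0]
width: 0.0002
clock: 6.5
tool_pos: [0.6411, 0.0232, 0.2773]
tcp_rot: [2.014, 1.571, 0.277]
ft_force: [0.2, 0.1, 0.2]
width: -0.0
clock: 7.3
tool_pos: [0.6411, 0.0232, 0.2773]
tcp_rot: [1.842, 1.571, 0.105]
ft_force: [-0.1, -0.0, -0.3]
width: -0.0002
turn [ 0. -0. -0.] cm [ 15.23 -17.6    6.13] t 7.3 F [-0.11 -0.04 -0.35] w -0.00015268744653815507
tip bal mm [ 73.   22.8 252.3]
```

View pics/s3.png

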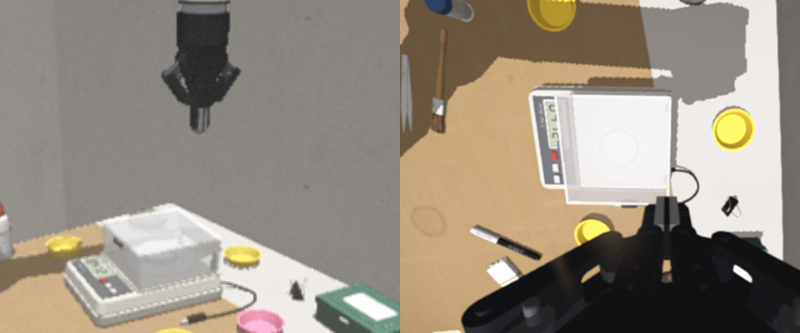

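The lid looks shut over the pan, with the balance unmoved. Next I go above the tare key.

```bash
python3 -m jog '0 0 0 0 -3.6 1.2 -1;0 0 0 0 -4 1.3 -1;0 0 0 0 -4 1.3 -1;0 0 0 0 -4 1.3 -1;0 0 0 0 -2 1 -1;0 0 0 4 0 0 -1;0 0 0 4 0 0 -1;0 0 0 4 0 0 -1'
python3 -m jog '0 0 0 1 0 0 -1;0 0 0 0 0 0 -1;0 0 0 0 0 0 -1'
python3 - <<'E'
from h import *
todo((-.103,-.0385,.06),RA[0]); s=grab("scene");w=grab("wrist")
for g in(s,w):
  print([proj(g,bal(O,YAW,(-.099,y,.047))).round(1).tolist() for y in(.0015,-.0175,-.0365)], proj(g,bal(O,YAW,(-.062,.0215,.103))).round(1))
a=np.hstack([cv2.resize(s["frame"][155:255,260:360],(400,400),interpolation=2),cv2.resize(w["frame"][100:300,200:400],(400,400),interpolation=2)])
cv2.imwrite("pics/s4.png",a[:,:,::-1])
E
```

```text
clock: 8.2
tool_pos: [0.4579, -0.0076, 0.1569]
tcp_rot: [2.059, 1.568, 0.322]
ft_force: [0.8, 1.4, 0.1]
width: -0.0001
clock: 8.5
tool_pos: [0.4586, -0.008, 0.1486]
tcp_rot: [1.835, 1.569, 0.098]
ft_force: [-0.5, -0.5, 0.9]
width: 0.0001
turn [ 0.    -0.001 -0.002] cm [ 6.36 -0.12  0.03] t 8.5 F [-0.53 -0.5   0.94] w 0.00013931627209621872
tip bal mm [-101.7  -38.2  123.6]
[[292.0, 227.3], [295.0, 230.4], [298.0, 233.7]] [301.7 201.6]
[[323.1, 159.3], [323.1, 183.0], [323.0, 205.6]] [389.7 140.8]
```

View pics/s4.png

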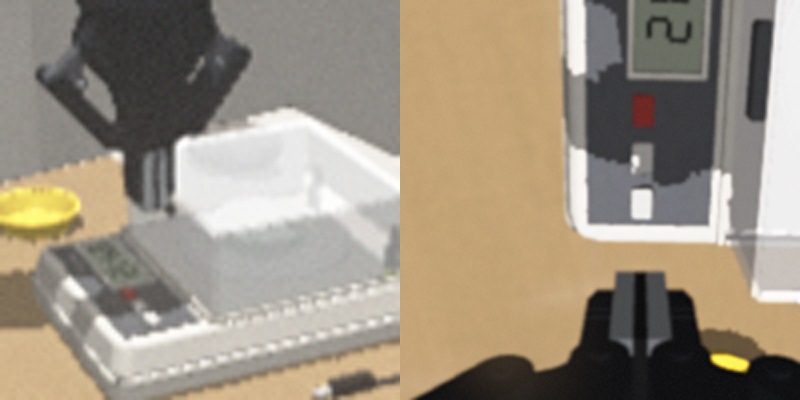

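Run:
```python
from h import *
w=load("wrist");s=manip.sense();C=Ro.from_euler('xyz',s["tcp_rot"])
for p in[(.025,0,-.011),(.025,0,.011),(.025,.009,-.011),(.025,.0,0)]: print(p,proj(w,s["tool_pos"]+C.apply(p)).round(1))
def b(p):
    e=p[:2]-O;return 1000*np.array([c*e[0]+q*e[1],-q*e[0]+c*e[1]])
for u,v in[(322,155),(321,179),(321,201.5)]: print(b(plane(w,u,v,.047)).round(1))
```

```text
(0.025, 0, -0.011) [320.5 234.8]
(0.025, 0, 0.011) [320.5 270.1]
(0.025, 0.009, -0.011) [336.9 234.8]
(0.025, 0.0, 0) [320.5 252.8]
[-99.9   4.8]
[-100.7  -14.2]
[-100.7  -33. ]
```

The wrist crop shows the tare key at full-frame (321,201.5) and the fingertips where the kinematics put them. So the pad will cover the tare key with about 4 mm clear of the middle one. Now I descend.

```bash
python3 -m jog '0 0 0 2.5 0 0.08 -1;0 0 0 2.5 0 0 -1;0 0 0 1.5 0 0 -1;0 0 0 0.5 0 0 -1;0 0 0 0 0 0 -1;0 0 0 0 0 0 -1;0 0 0 0 0 0 -1'
python3 - <<'E'
from h import *
todo((-.1015,-.039,.047),RA[0]); s=grab("scene");w=grab("wrist")
a=np.hstack([cv2.resize(s["frame"][155:255,260:360],(400,400),interpolation=2),cv2.resize(w["frame"][100:300,200:400],(400,400),interpolation=2)])
cv2.imwrite("pics/s5.png",a[:,:,::-1])
E
```

```text
clock: 9.3
tool_pos: [0.4582, -0.0085, 0.0784]
tcp_rot: [1.944, 1.568, 0.207]
ft_force: [0.5, -0.1, 0.7]
width: 0.0005
turn [ 0.    -0.001 -0.002] cm [0.64 0.06 0.02] t 9.3 F [ 0.47 -0.13  0.66] w 0.00048726471992388554
tip bal mm [-102.   -38.8   53.4]
```

View pics/s5.png

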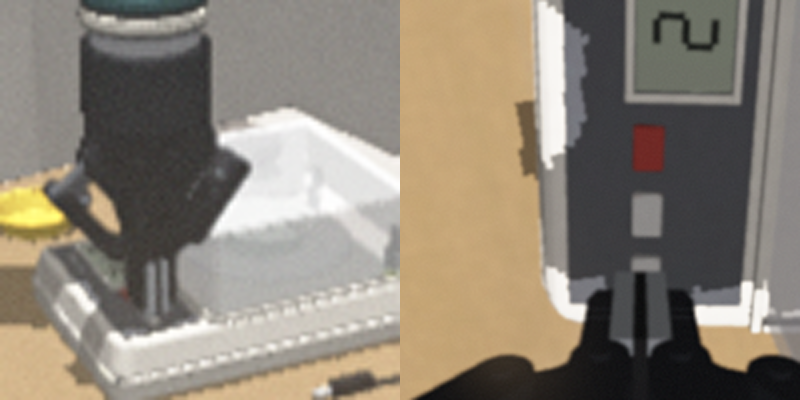

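The fingers sit over the tare key, visible at (646,262) just ahead of them, while the middle key at (647,215) is about 8 mm clear. I'll move 2 mm left and 1.5 mm back, then press in small steps.

```bash
python3 -m jog '0 0 0 0 0.15 -0.2 -1;0 0 0 0.3 0 0 -1;0 0 0 0.2 0 0 -1;0 0 0 0 0 0 -1;0 0 0 0 0 0 -1'
python3 -m jog '0 0 0 0.1 0 0 -1;0 0 0 0 0 0 -1;0 0 0 0 0 0 -1'
python3 -m jog '0 0 0 0.05 0 0 -1;0 0 0 0 0 0 -1;0 0 0 0 0 0 -1'
python3 -c "
from h import *
todo((-.1,-.037,.047),RA[0])"
```

```text
clock: 9.9
tool_pos: [0.4584, -0.0067, 0.072]
tcp_rot: [-1.614, 1.569, 2.932]
ft_force: [-2.8, 1.9, 2.1]
width: -0.0
clock: 10.2
tool_pos: [0.4584, -0.0067, 0.0714]
tcp_rot: [-1.83, 1.569, 2.717]
ft_force: [-4.8, 1.5, 6.8]
width: 0.0001
clock: 10.5
tool_pos: [0.4584, -0.0067, 0.0711]
tcp_rot: [-1.977, 1.569, 2.569]
ft_force: [-7.2, 1.4, 10.2]
width: 0.0
turn [ 0.    -0.001  0.002] cm [-0.09  0.22  0.  ] t 10.5 F [-7.25  1.37 10.17] w 1.8208550757603382e-05
tip bal mm [-102.3  -37.    46.1]
```

The horizontal force shows that a splayed finger knuckle is touching the lid's front edge. I'll back off and turn the jaws 90° so the knuckles spread along the key row's direction instead of towards the lid.

```bash
python3 -m jog '0 0 0 -0.2 -0.25 0 -1;0 0 0 -1 0 0 -1;0 0 0 -3 -0.5 0 -1;0 0 0 -4 -0.5 0 -1;-0.145 0 0 0 0 0 -1;-0.145 0 0 0 0 0 -1;-0.145 0 0 0 0 0 -1;-0.145 0 0 0 0 0 -1'
python3 -m jog '-0.145 0 0 0 0 0 -1;-0.145 0 0 0 0 0 -1;-0.145 0 0 0 0 0 -1;-0.145 0 0 0 0 0 -1;-0.145 0 0 0 0 0 -1;-0.145 0 0 0 0 0 -1;-0.121 0 0 0 0 0 -1;0 0 0 0 0 0 -1'
python3 -m jog '0 0 0 0 0 0 -1'
python3 - <<'E'
from h import *
RB=RA[0]*Ro.from_rotvec([-np.pi/2,0,0])
todo((-.1,-.038,.055),RB); s=grab("scene");w=grab("wrist")
for p in[(.025,0,-.011),(.025,0,.011)]:
    S=manip.sense();print(proj(w,S["tool_pos"]+Ro.from_euler('xyz',S["tcp_rot"]).apply(p)).round(1))
print([proj(w,bal(O,YAW,(-.099,y,.047))).round(1).tolist() for y in(.0015,-.0175,-.0365)])
a=np.hstack([cv2.resize(s["frame"][155:255,260:360],(400,400),interpolation=2),cv2.resize(w["frame"][100:300,220:420],(400,400),interpolation=2)])
cv2.imwrite("pics/s6.png",a[:,:,::-1])
E
```

```text
clock: 11.3
tool_pos: [0.4471, -0.005, 0.1535]
tcp_rot: [1.026, 1.569, -0.125]
ft_force: [-0.5, -1.1, 0.8]
width: -0.0002
clock: 12.1
tool_pos: [0.4471, -0.0052, 0.1533]
tcp_rot: [-0.023, 1.57, -0.189]
ft_force: [-0.3, -0.3, 0.6]
width: 0.0003
clock: 12.2
tool_pos: [0.447, -0.0051, 0.1531]
tcp_rot: [-0.068, 1.57, -0.238]
ft_force: [-0.8, -0.5, 0.8]
width: 0.0
turn [-0.003  0.001  0.   ] cm [ 7.31 -0.07  1.37] t 12.2 F [-0.81 -0.49  0.76] w 4.699804801511124e-05
tip bal mm [-113.7  -37.3  128.1]
[317.7 233.3]
[317.9 268.7]
[[364.2, 220.9], [341.8, 221.0], [319.3, 221.1]]
```

View pics/s6.png

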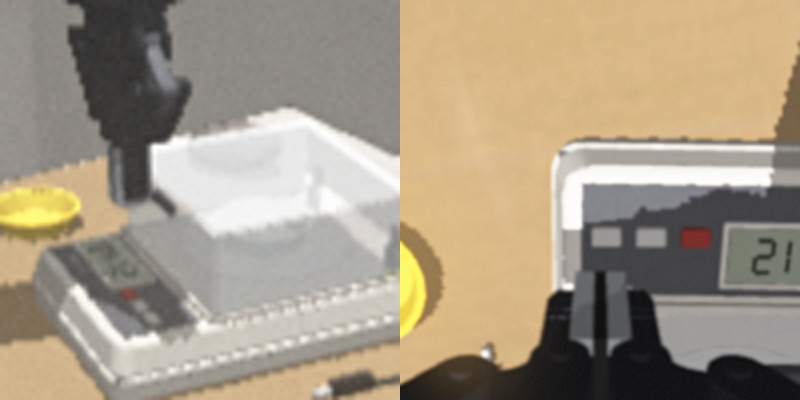

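Jaws turned: the tare key is at full-frame (323,218), the left end of the row as seen here, with the fingers centred at 318. Shift left 2.3 mm, forward 10 mm, then down.

```bash
python3 -m jog '0 0 0 0 0.23 1.0 -1;0 0 0 2.5 0 0 -1;0 0 0 2.5 0 0 -1;0 0 0 1.8 0 0 -1;0 0 0 0.5 0 0 -1;0 0 0 0 0 0 -1;0 0 0 0 0 0 -1;0 0 0 0 0 0 -1'
python3 - <<'E'
from h import *
RB=RA[0]*Ro.from_rotvec([-np.pi/2,0,0])
todo((-.1,-.035,.047),RB); s=grab("scene");w=grab("wrist")
a=np.hstack([cv2.resize(s["frame"][155:255,260:360],(400,400),interpolation=2),cv2.resize(w["frame"][100:300,220:420],(400,400),interpolation=2)])
cv2.imwrite("pics/s7.png",a[:,:,::-1])
E
```

```text
clock: 13.1
tool_pos: [0.4579, -0.0042, 0.0807]
tcp_rot: [0.263, 1.569, 0.097]
ft_force: [0.1, -0.2, -0.0]
width: 0.0002
turn [ 0.     0.002 -0.001] cm [ 0.87 -0.04  0.31] t 13.1 F [ 0.06 -0.22 -0.  ] w 0.0001685312879232663
tip bal mm [-103.   -34.6   55.7]
```

View pics/s7.png

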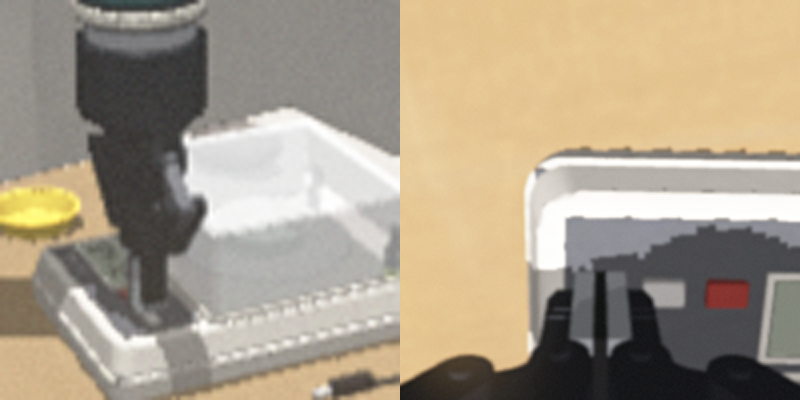

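The tare key is hidden right under the fingers at about (600,293), and the middle key at (664,293) is clear. I'll move 3 mm farther from the lid and press in small steps.

```bash
python3 -m jog '0 0 0 0.3 -0.1 -0.3 -1;0 0 0 0.4 0 0 -1;0 0 0 0 0 0 -1;0 0 0 0 0 0 -1;0 0 0 0 0 0 -1'
python3 -m jog '0 0 0 0.1 0 0 -1;0 0 0 0 0 0 -1;0 0 0 0 0 0 -1'
python3 -m jog '0 0 0 0.1 0 0 -1;0 0 0 0 0 0 -1;0 0 0 0 0 0 -1'
python3 -c "
from h import *
todo((-.1,-.037,.047))"
```

```text
clock: 13.7
tool_pos: [0.454, -0.0047, 0.0728]
tcp_rot: [-0.274, 1.571, -0.44]
ft_force: [-0.2, 0.6, -0.3]
width: -0.0002
clock: 14.0
tool_pos: [0.4541, -0.0047, 0.0719]
tcp_rot: [0.255, 1.57, 0.089]
ft_force: [0.6, -0.3, 1.3]
width: 0.0001
clock: 14.3
tool_pos: [0.4541, -0.0047, 0.071]
tcp_rot: [0.37, 1.57, 0.204]
ft_force: [-1.2, -0.5, 5.9]
width: 0.0002
turn [0. 0. 0.] cm [-0.1  -0.13  0.67] t 14.3 F [-1.19 -0.52  5.92] w 0.00022549553011980163
tip bal mm [-106.7  -35.7   46. ]
```

```bash
python3 -m jog '0 0 0 0.04 0 0 -1;0 0 0 0 0 0 -1;0 0 0 0 0 0 -1'
python3 -m jog '0 0 0 -0.1 0 0 -1;0 0 0 -0.4 0 0 -1;0 0 0 -2 0 0 -1;0 0 0 -4 0 0 -1;0 0 0 -5 0 -3 -1;0 0 0 -3 0 -3 -1;0 0 0 0 0 0 -1;0 0 0 0 0 0 -1'
python3 - <<'E'
from h import *
todo((-.1,-.035,.047)); s=grab("scene");w=grab("wrist");t=grab("top")
def b(p):
    e=p[:2]-O;return 1000*np.array([c*e[0]+q*e[1],-q*e[0]+c*e[1]])
a=np.hstack([cv2.resize(s["frame"][125:265,240:400],(400,350),interpolation=2),cv2.resize(t["frame"][135:245,265:375],(396,350),interpolation=cv2.INTER_CUBIC)])
a=np.vstack([a[:,:796],cv2.resize(w["frame"],(796,498))[:240]])
cv2.imwrite("pics/s8.png",a[:,:,::-1])
E
```

```text
clock: 14.6
tool_pos: [0.4542, -0.0047, 0.0709]
tcp_rot: [0.528, 1.57, 0.362]
ft_force: [-1.4, -0.7, 10.1]
width: -0.0002
clock: 15.4
tool_pos: [0.3992, 0.0047, 0.2089]
tcp_rot: [0.444, 1.568, 0.279]
ft_force: [-0.5, -0.3, 0.6]
width: 0.0003
turn [0. 0. 0.] cm [13.7   0.03  6.21] t 15.4 F [-0.52 -0.33  0.64] w 0.00029591793433307286
tip bal mm [-162.4  -35.5  183.9]
```

View pics/s8.png

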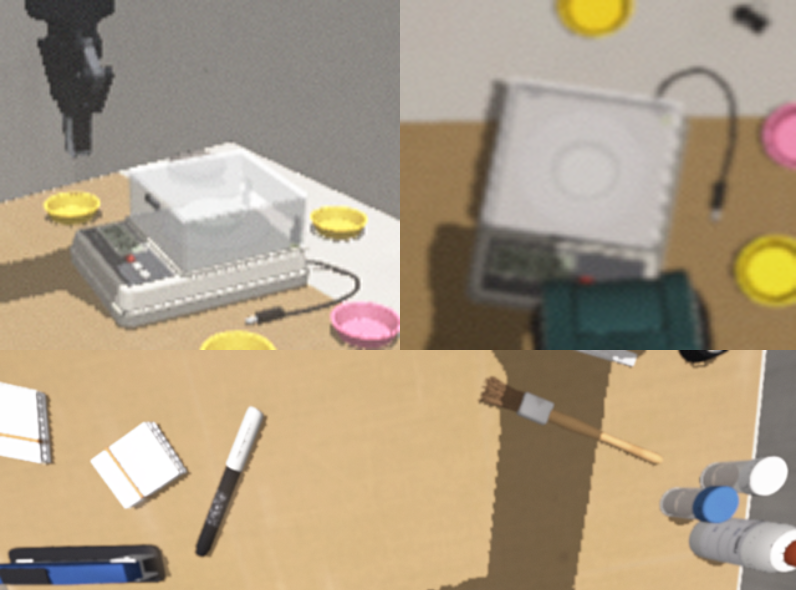

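The lid is shut, the dish and the rest are in place, and the arm is clear. One numeric check that the balance did not move, then hand-in.

Run:
```python
from h import *
for n,r in(("scene",(205,255,265,345)),("top",(190,228,280,300))):
    A=cv2.imread(f"pics/{n}0.png",0);B=cv2.cvtColor(load(n)["frame"],cv2.COLOR_RGB2GRAY)
    a,b,d,e=r;T=A[a:b,d:e].astype(np.float32);U=B[a:b,d:e].astype(np.float32)
    print(n,cv2.phaseCorrelate(T,U,cv2.createHanningWindow(T.shape[::-1],cv2.CV_32F)))
print(manip.job_done())
```

```text
scene ((-0.32870591617630396, -0.04018781789971371), 0.5728442735671997)
top ((-0.33422812128561574, -1.180546263751097), 0.49109801560640337)
the job is handed in; nothing more can be done
None
```

The job is handed in at about 15.5 s on the robot clock. The lid is shut and the tare key was pressed and released, but I can't fully rule out a small shift of the balance.

- **Lid:** I pushed it forward from behind with the closed fingertips and let it sink shut by itself. The last pictures show it lying shut over the pan, with the dish in place.
- **First press attempt:** A finger knuckle touched the shut lid's front edge, with about 7 N sideways and 10 N vertical. The tare key may already have gone down then. I backed off, turned the jaws 90° and pressed again.
- **Second press:** The force was almost purely vertical. It reached 5.9 N after about 1 mm of travel and 10 N at the stop, so the key went fully down. I then let go and moved the arm clear. The fingers stayed clear of the other two keys in the close-up pictures.
- **Did the balance move:** The last check was mixed. The scene view shows about 0.3 px of shift. The top view shows about 1.2 px (a few mm), but with low confidence because shadows had changed there. By eye, the front corner was where it started.
- **Not measured:** I did not check the sherds by position. The vials and glue bottle look undisturbed in the last picture, and the arm never went near any of these.

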